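# Lock the lamp insert into the microscope's lamp house

## Task

Take the lamp insert (the black-handled aluminium barrel with two lug pins) and lower it upright into the bayonet socket on top of the white lamp house, lugs through the slots, then turn it clockwise by its bar handle until the ramps draw it snug, and let go so that it stays clamped by itself. The sprung contact under it is delicate: stop at snug (14 N or so on the contact, for which the handle takes some 0.35 N m; never more than 25 N) and do not force the insert against the house; leave the other things on the bench alone.

Things in the scene. Friction and masses are not known exactly. Their poses are not given: they have to be found in the camera images.
- insert: Lamp insert, the part to fit (about 0.3 kg), standing on the bench: aluminium barrel 44 mm across with bevelled foot, a black head disc 50 mm across (46 to 54 mm above the foot), a black bar handle on top and two opposite ball-ended steel lug pins low on the barrel, in line with the bar's long way. Origin: centre of the foot; z up, x along bar and lugs. Half a turn makes no difference.
- handle (a point): Middle of the insert's bar handle, 76 mm above its foot. The bar is 56 mm long, 12 mm thick and 34 mm tall (54 to 88 mm above the foot). It sits on a torsion spring about the upright axis, 10 N m per rad, so under load it runs ahead of the barrel a little. Axes as insert.
- lugs (a point): On the insert's axis, 20 mm above its foot, level with the lug pins: balls 7 mm thick, tips 61 mm apart, along x. Axes as insert.
- house: White lamp house, fixed to the bench, 130 x 116 mm, 75 mm tall, bayonet socket opening upward in the middle of its top. Origin: centre of its underside; z up, x along its long side. The steel bayonet ring in the mouth has its two entry slots, 10 mm wide, along this x axis, one either way.
- socket (a point): Centre of the socket mouth, level with the house's top, 75 mm above the bench; axes as house. The ring's bore is 46.6 mm (1.3 mm clear round the barrel), its top 2 mm below here. Lugs through the slots, the insert drops until its foot rests on the seat, 39 mm below here. Then it turns only clockwise seen from above; the other way is blocked at once.
- slot (a point): Middle of the slot on the house's +x side, 28 mm from the socket's axis. Clockwise from the slots, the lugs run under ramps falling 4 to 5 mm per rad, which press the insert on the seat. The ring's height differs by up to 1.7 mm either way and is hard to see: the ramps bite after anything from 0.3 to 1.1 rad of turn. Before that it turns freely; after it, torque and clamp climb to snug within some 0.1 rad and too far within 0.15.
- seat: Sprung brass disc 38 mm across at the bottom of the socket, pressed by the insert's foot. Origin: centre of its top, 36 mm above the bench unloaded. Stiff, 50 N per mm. Under 7 N is loose, 14 N snug, over 25 N spoils it. Snug takes 0.3 to 0.4 N m of torque about the vertical more than turning freely, with the hand neither pushing nor pulling; let go, the ramps hold by friction.
- plug: Bystander, to be left alone: small black and aluminium dust plug with a bar handle but no lugs, 40 mm across, 68 mm tall; origin at its underside, centre.
- dish_a: Bystander, to be left alone: clear shallow dish, 60 mm across; origin at its underside, centre.
- dish_b: Bystander, to be left alone: clear shallow dish, 90 mm across; origin at its underside, centre.
- eyepiece: Bystander, to be left alone: black eyepiece, 38 mm across, 52 mm tall; origin at its underside, centre.
- objective: Bystander, to be left alone: steel microscope objective, 30 mm across, 42 mm tall; origin at its underside, centre.
- bottle: Bystander, to be left alone: amber glass bottle, 54 mm across, 110 mm tall; origin at its underside, centre.
- tipbox: Bystander, to be left alone: grey open box with dividers, 90 x 120 x 50 mm; origin at its underside, centre.
- driver: Bystander, to be left alone: screwdriver with black handle, 160 mm long; origin at its underside (middle of its length).
Mind the look-alikes: they are no part of the job. Leave any red or yellow look-alike of the insert alone.

How it is judged:
By the outcome, as a careful person would: the job done as asked, in the order asked, and still so for the second after the job is handed in, with the robot touching nothing.
It also fails if it takes over 72 s, if anything falls off the work surface, if the arm or the gripper's body presses on something with over 40 N, if the wrist force passes 120 N, or if a joint passes its speed limit or range.

## Robot

A 6-joint arm with a two-finger parallel gripper is mounted at the origin on the work surface. World frame = base frame: x ahead of the robot, y to its left, z up, the work surface at z = 0. Lengths are in m, angles in rad, forces in N, time in s.
With the tool pointing down it reaches from about 0.25 to 0.775 m from the base axis. Payload 4 kg.
Tool frame: the origin (TCP) lies at the very end of the fingers, on their centre line; the grasp point (between the pads) lies 19 mm behind it (grasp_offset is the distance from the TCP to the grasp point, in m); z points along the fingers, y is the line along which they close (so a half turn about z gives the same grasp; the last joint's range is limited). The gripper opens to 85 mm and grips with 20 to 120 N. Pads are 22 mm wide; open, the fingers measure 114 mm over their backs; the gripper's body (76 mm by 85 mm) begins 54 mm behind the grasp point. The pads swing forward as they close: fully open they stand 13 mm farther back than shut.
Start: joints at [1.199, 0.087, 1.371, -0, 1.684, -0.103], TCP at [0.146, 0.53, 0.231] pointing down, gripper open.
Joint ranges: [-3.1, 3.1], [-0.76, 2.03], [0.27, 2.55], [-1.08, 4.22], [0.17, 2.65], [-2.57, 2.57]. Speed limits (rad/s): [2.79, 2.79, 3.14, 3.14, 3.14, 3.14].

## Interface

Orientations are given as [roll, pitch, yaw] about the fixed x, y, z axes, in that order (R = Rz(yaw) Ry(pitch) Rx(roll)).
In Python, from bench import * gives the robot as it stands.
- The arm moves only by the shell command python3 -m pendant 'ROWS'. ROWS is JSON, a list of rows, each an object with "gripper": the opening, from 0 (shut) to 1 (fully open); "slide": the shift along the tool's x, y, z in m, a list of three; "rot": the turn, a rotation vector about the tool's x, y, z in degrees, a list of three. In form: [{"gripper": gripper, "slide": [tx, ty, tz], "rot": [rx, ry, rz]}, ...]. A call has exactly 8 rows; each row shifts and turns the commanded pose from where the row before left it, along the tool's axes as they then stand; what a row does not reach is not made up. A row lasts 1/10 s, in which the tool goes at most 50 mm and 8.59 degrees, less where a joint would pass 70% of its speed; a pose out of reach is approached as far as the arm can. A call with a gripper value outside its range is refused whole. The fingers move at their own pace and stop on an object; the grip force is fixed at half the most. Time passes only in rows, so rows that do not move let the fingers close, or fill a call up. It gives the time, the measured TCP pose, the force, the opening and the grip force at its end, in the units of the state.
- observe(): the state, without advancing time (a new reading comes with each control period).
- camera(name): name is "scene" or "top" or "wrist"; returns the picture (400x640x3 uint8, red, green, blue); there is no depth.
- camera_info(name): a dict with "intrinsics" (3x3 intrinsics, pixels), "R" (3x3) and "t" (3): a world point X has camera coordinates R X + t; the wrist camera has in their place "mount" (4x4, takes a point from camera to tool coordinates, whose origin is the TCP and whose axes are the flange's). Camera axes: x right, y down, z forward; pixel columns grow to the right and rows downward; lengths in m; the calibration is good to about 2 mm. A picture is of the moment at which its call begins: read the wrist's pose just before it. camera_info takes no time and is no camera call.
- hand_in(): hands the job in; it is judged then, once.
The state is a dict: "time_s": time; "joint_pos": joint angles; "qd": joint speeds; "joint_efforts": joint torques, N m; "ee_pos": TCP position; "orientation": TCP orientation; "contact_force": force on the tool from outside, world axes, zero at the start; "wrist_torque": the same for the moment, N m; "finger_gap": finger opening in m; "gripper_force": force on a finger pad.
Only numpy, scipy, OpenCV 4.12 (cv2) and the standard library are available. Lean on these libraries where they do the work, as an engineer would, in place of code of your own. Each camera call takes 0.05 s, during which the arm holds its last target. There are 200 camera calls.

## Working session

There is one attempt and no reset: what is moved stays moved. The work goes in short steps, Python scripts to look and compute and a shell command to move; the robot and the scene stay as the last step left them, time stands still between calls to the robot, and variables do not carry over. Pictures are saved under pics/ and viewed, at most 10 in all, crops included, and the job is handed in when it is done.

```bash
mkdir -p pics; ls
python3 - <<'E'
from bench import *
import cv2
s=observe();print(s)
for n in("top","scene"):
    im=camera(n);cv2.imwrite(f"pics/{n}0.png",im[...,::-1])
    i=camera_info(n);print(n,i)
print(camera_info("wrist"))
E
```

```text
pics
{'time_s': 0.0, 'joint_pos': array([ 1.19892323e+00,  8.79530271e-02,  1.37227266e+00,  3.55398992e-06,
        1.68359596e+00, -1.03086326e-01]), 'qd': array([-8.05819457e-04, -1.09208001e-04,  1.66422830e-03, -6.67880861e-04,
       -9.49595255e-04, -2.02092046e-05]), 'joint_efforts': array([-1.73328181e-04, -3.51876426e+01, -3.13266671e+01, -2.50633448e-04,
        1.10647120e-02,  3.61422252e-06]), 'ee_pos': array([0.145872  , 0.52978301, 0.23013087]), 'orientation': array([-3.13937586e+00, -2.32884546e-04,  2.87280602e+00]), 'contact_force': array([-0.5016195 ,  0.44175688,  1.01292734]), 'wrist_torque': array([-0.04343722, -0.01252146,  0.00668661]), 'gripper_force': 0.0, 'finger_gap': 0.08540705795521784}
top {'intrinsics': array([[380.68939552,   0.        , 320.58080075],
       [  0.        , 380.68939552, 198.37662222],
       [  0.        ,   0.        ,   1.        ]]), 'R': array([[-0.00635395, -0.99979567,  0.0191897 ],
       [-0.99589787,  0.0045947 , -0.09036773],
       [ 0.0902611 , -0.01968517, -0.99572357]]), 't': array([-0.01201891,  0.59399438,  1.2702101
[... 205 characters left out ...]
,  0.51030387, -0.00455976],
       [ 0.36119094, -0.61495523, -0.70097873],
       [-0.3605162 ,  0.6011822 , -0.71316761]]), 't': array([-0.48096082, -0.16181475,  1.41142204])}
{'intrinsics': array([[335.76761089,   0.        , 318.51938338],
       [  0.        , 335.76761089, 198.86897758],
       [  0.        ,   0.        ,   1.        ]]), 'mount': array([[ 8.81571883e-04, -9.50348027e-01, -3.11187807e-01,
         8.03267073e-02],
       [ 9.99999344e-01,  6.10218662e-04,  9.69354184e-04,
         4.89418538e-04],
       [-7.31331229e-04, -3.11188457e-01,  9.50347941e-01,
        -1.42806252e-01],
       [ 0.00000000e+00,  0.00000000e+00,  0.00000000e+00,
         1.00000000e+00]])}
```

View pics/top0.png

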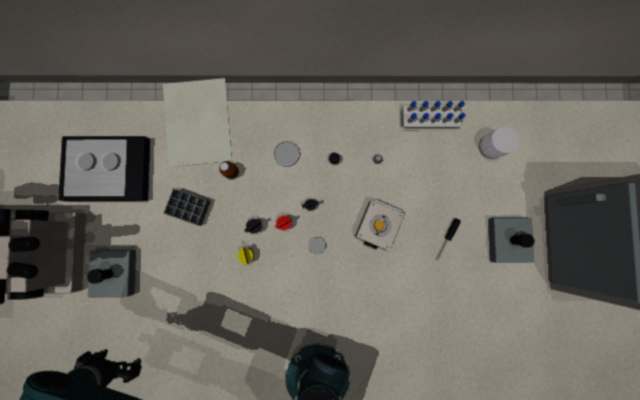

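View pics/scene0.png

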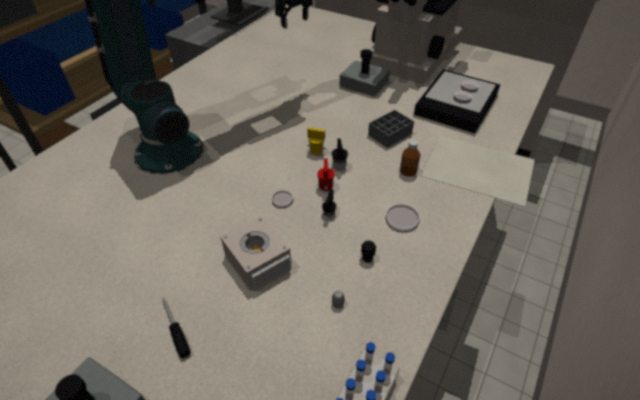

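The top view shows two black-handled candidates, at about (255,225) and (311,204). The red and yellow look-alikes are at (285,222) and (246,255), and the house is at (380,225). Next I convert these pixels to positions.

```bash
cat > h.py <<'E'
from bench import *
import numpy as np, cv2
from scipy.spatial.transform import Rotation as Ro
def tool(s=None):
    s=s or observe(); T=np.eye(4); T[:3,:3]=Ro.from_euler('xyz',s['orientation']).as_matrix(); T[:3,3]=s['ee_pos']; return T
def ray(n,uv,T=None):
    i=camera_info(n); d=np.linalg.inv(i['intrinsics'])@[uv[0],uv[1],1.]
    if n=='wrist':
        M=T@i['mount']; return M[:3,3],M[:3,:3]@d
    R=i['R']; return -R.T@i['t'],R.T@d
def onz(n,uv,z,T=None):
    o,d=ray(n,uv,T); return o+d*(z-o[2])/d[2]
def proj(n,X,T=None):
    i=camera_info(n)
    c=(np.linalg.inv(T@i['mount'])@[*X,1])[:3] if n=='wrist' else i['R']@X+i['t']
    p=i['intrinsics']@c; return p[:2]/p[2]
E
python3 - <<'E'
from h import *
for nm,uv,z in(("A",(255,225),.07),("B",(311,204),.06),("red",(285,222),.07),("yel",(246,255),.07),("house",(380,225),.075),("dish",(317,245),.01)):
    print(nm,onz("top",uv,z).round(3))
for nm,uv,z in(("A",(340,155),.05),("B",(329,208),.05),("house",(255,242),.075)): print(nm,onz("scene",uv,z).round(3))
for n,b in(("top",(225,180,185,90)),("scene",(210,110,180,180))):
    im=cv2.imread(f"pics/{n}0.png");x,y,w,h=b
    cv2.imwrite(f"pics/{n}c.png",cv2.resize(im[y:y+h,x:x+w],None,fx=800/w if n=="top" else 3.3,fy=800/w if n=="top" else 3.3,interpolation=cv2.INTER_CUBIC))
print(tool().round(3))
E
```

```text
A [0.504 0.2   0.07 ]
B [0.572 0.017 0.06 ]
red [0.513 0.102 0.07 ]
yel [0.407 0.228 0.07 ]
house [ 0.501 -0.208  0.075]
dish [ 0.436 -0.002  0.01 ]
A [0.505 0.206 0.05 ]
B [0.585 0.    0.05 ]
house [ 0.501 -0.206  0.075]
[[-0.964  0.266 -0.001  0.146]
 [ 0.266  0.964 -0.002  0.53 ]
 [ 0.    -0.002 -1.     0.23 ]
 [ 0.     0.     0.     1.   ]]
```

View pics/scenec.png

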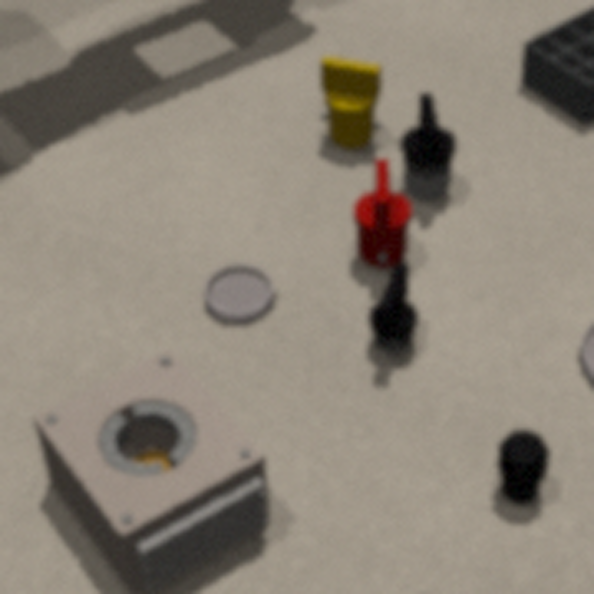

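The crop shows A at crop pixel (428,150), the larger black-and-aluminium part, so it is the insert. The smaller B at (393,310) is the plug. The house's slots lie around its ring at about (127,410) and (165,462). I'll go above the insert now.

```bash
python3 -m pendant '[{"gripper":0.6,"slide":[-0.044,-0.022,0],"rot":[0,0,0]},{"gripper":0.6,"slide":[-0.044,-0.022,0],"rot":[0,0,0]},{"gripper":0.6,"slide":[-0.044,-0.022,0],"rot":[0,0,0]},{"gripper":0.6,"slide":[-0.044,-0.022,0],"rot":[0,0,0]},{"gripper":0.6,"slide":[-0.044,-0.022,0],"rot":[0,0,0]},{"gripper":0.6,"slide":[-0.044,-0.022,0],"rot":[0,0,0]},{"gripper":0.6,"slide":[-0.044,-0.022,0],"rot":[0,0,0]},{"gripper":0.6,"slide":[-0.044,-0.022,0],"rot":[0,0,0]}]'
python3 -m pendant '[{"gripper":0.6,"slide":[-0.042,-0.022,0],"rot":[0,0,0]},{"gripper":0.6,"slide":[-0.042,-0.022,0],"rot":[0,0,0]},{"gripper":0.6,"slide":[0,0,0],"rot":[0,0,0]},{"gripper":0.6,"slide":[0,0,0],"rot":[0,0,0]},{"gripper":0.6,"slide":[0,0,0],"rot":[0,0,0]},{"gripper":0.6,"slide":[0,0,0],"rot":[0,0,0]},{"gripper":0.6,"slide":[0,0,0],"rot":[0,0,0]},{"gripper":0.6,"slide":[0,0,0],"rot":[0,0,0]}]'
python3 - <<'E'
from h import *
T=tool();im=camera("wrist");cv2.imwrite("pics/w1.png",im[...,::-1]);np.save("T1.npy",T);print(T.round(4))
E
```

```text
time_s: 0.9
ee_pos: [0.4396, 0.2654, 0.2309]
orientation: [-3.141, -0.001, 2.873]
contact_force: [1.3, 1.1, 0.1]
finger_gap: 0.051
gripper_force: 0.0
time_s: 1.7
ee_pos: [0.5074, 0.2032, 0.2316]
orientation: [3.141, 0.0, 2.874]
contact_force: [-0.5, 0.2, -0.4]
finger_gap: 0.0512
gripper_force: 0.0
[[-9.645e-01  2.640e-01  4.000e-04  5.074e-01]
 [ 2.640e-01  9.645e-01  2.000e-04  2.032e-01]
 [-3.000e-04  3.000e-04 -1.000e+00  2.316e-01]
 [ 0.000e+00  0.000e+00  0.000e+00  1.000e+00]]
```

View pics/w1.png

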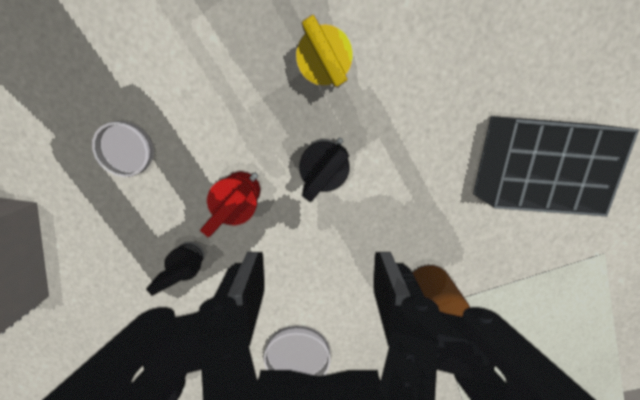

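The wrist view shows the insert's disc at about (325,166) with its bar running from (306,197) to (342,143). Red is at (232,200), yellow at (324,52) and the plug at (183,264).

Run:
```python
from h import *
T=np.load("T1.npy");im=cv2.imread("pics/w1.png")
c=im[125:215,280:370]; c=cv2.convertScaleAbs(c,alpha=2.2)
cv2.imwrite("pics/w1c.png",cv2.resize(c,None,fx=6.6,fy=6.6,interpolation=cv2.INTER_CUBIC))
print(onz("wrist",(325,166),.054,T).round(4),onz("wrist",(306,198),.088,T).round(4),onz("wrist",(342,143),.088,T).round(4))
g=im.max(2); m=(g<45).astype('uint8'); 
n,l,st,ce=cv2.connectedComponentsWithStats(m); k=l[170,322]; print(k,st[k],ce[k])
```

```text
[0.5006 0.2125 0.054 ] [0.5169 0.1898 0.088 ] [0.4776 0.2329 0.088 ]
54 [ 300  142   48   58 2031] [322.70605613 167.2127031 ]
```

View pics/w1c.png

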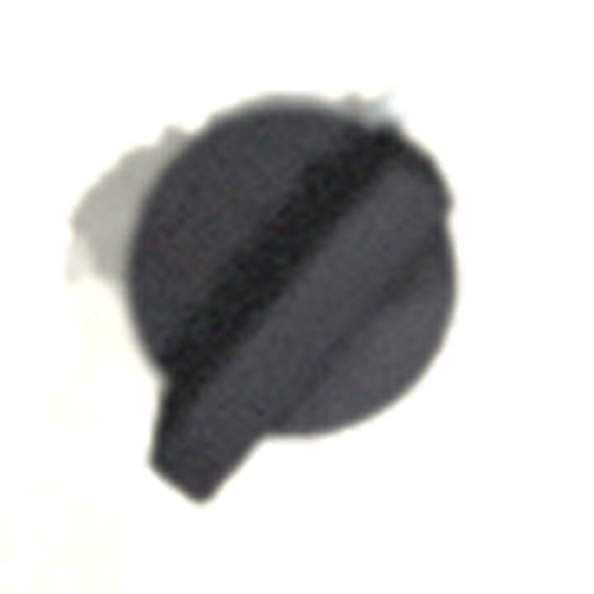

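Run:
```python
from h import *
T=np.load("T1.npy")
f=lambda x,y,z:onz("wrist",(279.95+x/6.6,124.95+y/6.6),z,T)
d=f(293,266,.054)
a,b=f(175,482,.088),f(425,170,.088)
P=[f(*p,.088) for p in((150,460),(400,140),(200,503),(450,205))]
print("disc",d.round(4)," bar mid",((a+b)/2).round(4),"len",np.linalg.norm(a-b).round(4),"ang",[np.arctan2(*(p-q)[1::-1]).round(3) for p,q in((b,a),(P[1],P[0]),(P[3],P[2]))])
print("width",np.linalg.norm(P[0]-P[2]).round(4))
psi=2.873
print("house", [onz("top",(380,225),.075)])
```

```text
disc [0.4997 0.212  0.054 ]  bar mid [0.5008 0.2117 0.088 ] len 0.0539 ang [np.float64(2.217), np.float64(2.225), np.float64(2.199)]
width 0.0091
house [array([ 0.50125717, -0.20811065,  0.075     ])]
```

```bash
python3 -m pendant '[{"gripper":0.6,"slide":[0,0,0],"rot":[0,0,7.55]},{"gripper":0.6,"slide":[0,0,0],"rot":[0,0,7.55]},{"gripper":0.6,"slide":[0,0,0],"rot":[0,0,7.55]},{"gripper":0.6,"slide":[0,0,0],"rot":[0,0,7.55]},{"gripper":0.6,"slide":[0,0,0],"rot":[0,0,7.55]},{"gripper":0.6,"slide":[0.0112,0,0.04],"rot":[0,0,0]},{"gripper":0.6,"slide":[0,0,0.04],"rot":[0,0,0]},{"gripper":0.6,"slide":[0,0,0.03],"rot":[0,0,0]}]'
python3 -m pendant '[{"gripper":0.6,"slide":[0,0,0],"rot":[0,0,0]},{"gripper":0.6,"slide":[0,0,0],"rot":[0,0,0]},{"gripper":0.6,"slide":[0,0,0.02],"rot":[0,0,0]},{"gripper":0.6,"slide":[0,0,0.02],"rot":[0,0,0]},{"gripper":0.6,"slide":[0,0,0.021],"rot":[0,0,0]},{"gripper":0.6,"slide":[0,0,0],"rot":[0,0,0]},{"gripper":0.6,"slide":[0,0,0],"rot":[0,0,0]},{"gripper":0.6,"slide":[0,0,0],"rot":[0,0,0]}]'
python3 - <<'E'
from h import *
s=observe();print(s['wrist_torque'],s['joint_pos'].round(3))
E
```

```text
time_s: 2.55
ee_pos: [0.5001, 0.2116, 0.1191]
orientation: [-3.14, -0.001, 2.215]
contact_force: [0.0, 0.2, -0.6]
finger_gap: 0.0515
gripper_force: 0.0
time_s: 3.35
ee_pos: [0.5031, 0.2119, 0.0632]
orientation: [3.137, 0.002, 2.214]
contact_force: [-0.2, 0.3, -0.2]
finger_gap: 0.0511
gripper_force: 0.0
[-0.00616924 -0.04184622  0.00701679] [ 0.295  0.169  1.622  0.     1.346 -0.348]
```

```bash
python3 -m pendant '[{"gripper":0,"slide":[0,0,0],"rot":[0,0,0]},{"gripper":0,"slide":[0,0,0],"rot":[0,0,0]},{"gripper":0,"slide":[0,0,0],"rot":[0,0,0]},{"gripper":0,"slide":[0,0,0],"rot":[0,0,0]},{"gripper":0,"slide":[0,0,0],"rot":[0,0,0]},{"gripper":0,"slide":[0,0,0],"rot":[0,0,0]},{"gripper":0,"slide":[0,0,0],"rot":[0,0,0]},{"gripper":0,"slide":[0,0,0],"rot":[0,0,0]}]'
python3 - <<'E'
from h import *
for i in range(3):
    s=observe();print(s['ee_pos'].round(4),s['orientation'].round(4),s['contact_force'].round(2),s['wrist_torque'].round(3))
T=tool();im=camera("wrist");cv2.imwrite("pics/w2.png",im[...,::-1])
E
```

```text
time_s: 4.15
ee_pos: [0.5017, 0.2114, 0.0612]
orientation: [3.141, 0.0, 2.214]
contact_force: [-1.4, 0.3, 5.5]
finger_gap: 0.0107
gripper_force: 59.0
[0.5017 0.2114 0.0612] [3.1405e+00 5.0000e-04 2.2139e+00] [-1.36  0.29  5.53] [-0.103  0.191 -0.013]
[0.5017 0.2114 0.0612] [3.1405e+00 5.0000e-04 2.2139e+00] [-1.36  0.29  5.53] [-0.103  0.191 -0.013]
[0.5017 0.2114 0.0612] [3.1405e+00 5.0000e-04 2.2139e+00] [-1.36  0.29  5.53] [-0.103  0.191 -0.013]
```

View pics/w2.png

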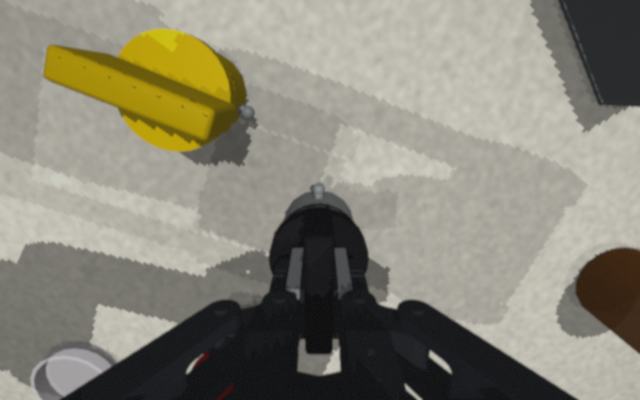

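The grip is good: the bar sits between the pads, the lug is at (318,190), and the disc is about 270 to 368 px wide. I'll lift and carry it beside the socket for a look.

```bash
python3 -m pendant '[{"gripper":0,"slide":[0,0,-0.02],"rot":[0,0,0]},{"gripper":0,"slide":[0,0,-0.04],"rot":[0,0,0]},{"gripper":0,"slide":[0,0,-0.04],"rot":[0,0,0]},{"gripper":0,"slide":[0,0,-0.03],"rot":[0,0,0]},{"gripper":0,"slide":[0,0,0],"rot":[0,0,0]},{"gripper":0,"slide":[-0.02,-0.0125,0],"rot":[0,0,0]},{"gripper":0,"slide":[-0.0405,-0.0252,0],"rot":[0,0,0]},{"gripper":0,"slide":[-0.0405,-0.0252,0],"rot":[0,0,0]}]'
python3 -m pendant '[{"gripper":0,"slide":[-0.0405,-0.0252,0],"rot":[0,0,0]},{"gripper":0,"slide":[-0.0405,-0.0252,0],"rot":[0,0,0]},{"gripper":0,"slide":[-0.0405,-0.0252,0],"rot":[0,0,0]},{"gripper":0,"slide":[-0.0405,-0.0252,0],"rot":[0,0,0]},{"gripper":0,"slide":[-0.0405,-0.0252,0],"rot":[0,0,0]},{"gripper":0,"slide":[-0.0405,-0.0252,0],"rot":[0,0,0]},{"gripper":0,"slide":[-0.0405,-0.0252,0],"rot":[0,0,0]},{"gripper":0,"slide":[-0.02,-0.0125,0],"rot":[0,0,0]}]'
python3 -m pendant '[{"gripper":0,"slide":[0,0,0],"rot":[0,0,0]},{"gripper":0,"slide":[0,0,0],"rot":[0,0,0]},{"gripper":0,"slide":[0,0,0],"rot":[0,0,0]},{"gripper":0,"slide":[0,0,0],"rot":[0,0,0]},{"gripper":0,"slide":[0,0,0],"rot":[0,0,0]},{"gripper":0,"slide":[0,0,0],"rot":[0,0,0]},{"gripper":0,"slide":[0,0,0],"rot":[0,0,0]},{"gripper":0,"slide":[0,0,0],"rot":[0,0,0]}]'
python3 - <<'E'
from h import *
s=observe();print(s['wrist_torque'].round(3),s['joint_pos'].round(3))
T=tool();im=camera("wrist");cv2.imwrite("pics/w3.png",im[...,::-1]);np.save("T3.npy",T)
E
```

```text
time_s: 5.0
ee_pos: [0.51, 0.0921, 0.1868]
orientation: [-3.137, -0.003, 2.217]
contact_force: [1.4, -0.4, -2.6]
finger_gap: 0.0113
gripper_force: 59.1
time_s: 5.8
ee_pos: [0.5408, -0.2669, 0.1859]
orientation: [-3.138, -0.004, 2.21]
contact_force: [-0.6, 0.3, -3.4]
finger_gap: 0.0112
gripper_force: 59.1
time_s: 6.6
ee_pos: [0.5424, -0.2631, 0.1905]
orientation: [3.141, 0.0, 2.214]
contact_force: [0.5, -0.1, -2.7]
finger_gap: 0.0109
gripper_force: 59.1
[0.021 0.026 0.01 ] [-0.546  0.215  1.306  0.     1.62  -1.189]
```

View pics/w3.png

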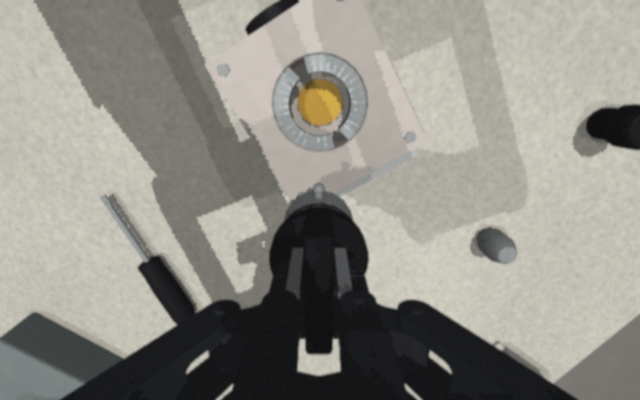

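The house shows the ring centred near (320,102), with slots at about (299,70) and (340,139). The lug of the held insert is at (318,189). I'll take one crop to measure them.

Run:
```python
from h import *
im=cv2.imread("pics/w3.png")
c=cv2.convertScaleAbs(im[45:160,265:380],alpha=1.3)
cv2.imwrite("pics/w3c.png",cv2.resize(c,(575,575),interpolation=cv2.INTER_CUBIC))
# lug & disc position vs TCP in pic2/3
T=np.load("T3.npy")
g=im[183:198,308:330].max(2); print(g)
```

```text
[[178 178 178 178 178 175 167 153 139 125 118 118 122 127 136 145 151 153
  152 152 153 152]
 [178 179 178 178 175 165 150 131 120 115 115 114 113 113 121 134 147 151
  153 153 153 153]
 [178 178 178 177 170 152 131 120 120 122 125 123 120 115 113 123 140 151
  153 153 153 154]
 [176 172 171 172 161 135 119 121 127 132 134 133 130 123 116 115 130 147
  154 154 154 154]
 [165 153 152 157 148 124 118 126 133 140 144 143 138 129 119 112 122 143
  152 154 155 155]
 [146 129 126 133 129 117 119 128 138 148 152 150 141 133 123 114 119 141
  153 155 155 155]
 [126 112 109 109 107 109 119 130 138 147 153 150 142 133 124 113 117 139
  151 154 155 156]
 [110 103 100  94  92  99 115 125 136 142 146 144 137 130 122 109 110 131
  142 148 149 151]
 [ 98  96  92  86  82  89 107 121 129 135 138 136 131 125 115 103  99 110
  122 128 132 137]
 [ 89  87  85  82  78  83  98 113 121 127 129 128 123 117 105  94  89  91
   98 102 109 114]
 [ 84  83  83  80  76  78  92 108 118 123 123 124 119 111  99  88  84  86
   88  90  92  94]
 [ 83  81  82  80  74  76  90 107 119 125 129 128 121 111  98  86  82  84
   86  86  89  88]
 [ 82  82  82  80  77  77  89 106 117 126 132 131 123 113 100  86  84  86
   87  87  87  87]
 [ 83  82  83  81  79  81  88 103 112 121 127 126 120 111  98  86  84  85
   86  87  88  87]
 [ 84  82  82  82  82  82  88  99 108 115 119 120 115 108  98  87  84  85
   85  87  89  87]]
```

View pics/w3c.png

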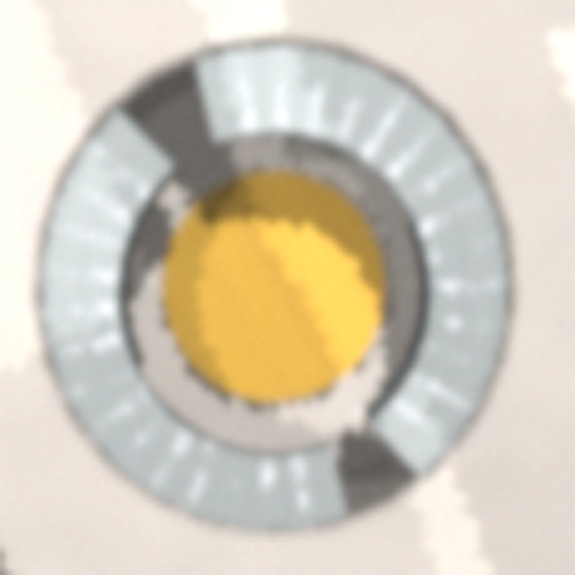

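Run:
```python
from h import *
T=np.load("T3.npy"); I=np.eye(4)
f=lambda x,y,z:onz("wrist",(265+(x+.5)/5-.5,45+(y+.5)/5-.5),z,T)
c=f(274.5,285,.075)
a,b=f(158.5,82.5,.073),f(381,495,.073)
print("centre",c.round(4),"slotmid",((a+b)/2).round(4),"dia",np.linalg.norm(a-b),"ang",np.arctan2(*(a-b)[1::-1]))
e=[f(37,285,.075),f(512,285,.075),f(274,38,.075),f(274,532,.075)];print(np.linalg.norm(e[0]-e[1]),np.linalg.norm(e[2]-e[3]))
l=onz("wrist",(318.3,189),.041,I);print("lug tool",l.round(4))
im=cv2.imread("pics/w3.png");print(im[232:236,262:278].max(2).tolist(),im[232:236,360:376].max(2).tolist())
for u in((270,240),(368,240),(318.5,205)):print(onz("wrist",u,.007,I).round(4))
print(T.round(4)); cc=T[:3,:3].T@(np.array([*c[:2],0])-[*T[:2,3],0]);print("centre in tool",cc.round(4))
```

```text
centre [ 0.5002 -0.2052  0.075 ] slotmid [ 0.5011 -0.2066  0.073 ] dia 0.06790285330618277 ang 2.7262789964294276
0.07022359316928496 0.07032580133457791
lug tool [0.0264 0.0002 0.041 ]
[[148, 140, 143, 146, 135, 126, 124, 123, 125, 124, 124, 122, 114, 96, 65, 34], [129, 126, 127, 129, 127, 123, 123, 123, 123, 124, 122, 118, 101, 75, 45, 26], [121, 120, 122, 123, 122, 121, 120, 120, 121, 121, 120, 111, 87, 56, 32, 23], [122, 121, 121, 121, 121, 120, 120, 118, 120, 120, 116, 101, 72, 40, 23, 20]] [[73, 129, 177, 199, 207, 205, 203, 199, 196, 195, 193, 196, 198, 200, 201, 202], [51, 99, 152, 186, 203, 207, 206, 202, 199, 196, 197, 197, 197, 198, 199, 201], [36, 70, 118, 164, 194, 205, 206, 204, 202, 200, 197, 197, 198, 197, 199, 199], [30, 45, 87, 141, 185, 204, 206, 206, 203, 200, 199, 198, 198, 199, 197, 196]]
[ 0.0104 -0.0234  0.007 ]
[0.0104 0.0245 0.007 ]
[0.0285 0.0003 0.007 ]
[[-5.999e-01  8.000e-01  3.000e-04  5.424e-01]
 [ 8.000e-01  5.999e-01 -1.000e-04 -2.631e-01]
 [-2.000e-04  2.000e-04 -1.000e+00  1.905e-01]
 [ 0.000e+00  0.000e+00  0.000e+00  1.000e+00]]
centre in tool [ 0.0717  0.001  -0.    ]
```

Run:
```python
from h import *
T=np.load("T3.npy");im=cv2.imread("pics/w3.png").max(2).astype('float32')
c=np.array([.5002,-.2052])
th=np.arange(0,2*np.pi,.005)
for r in(.0265,.028,.030,.032):
    p=np.array([proj("wrist",[c[0]+r*np.cos(t),c[1]+r*np.sin(t),.073],T) for t in th],'float32')
    v=cv2.remap(im,p[None,:,0],p[None,:,1],cv2.INTER_LINEAR)[0]
    for lo in(2.3,2.3+np.pi):
        w=((th-lo)%(2*np.pi))<.9; x=(th[w]-lo)%(2*np.pi); d=v[w]<105
        x=np.sort(x[d]); print(r,lo,(lo+np.array([x[0],x[-1],x.mean()])).round(3),"width",r*(x[-1]-x[0]))
# house edges
g=cv2.imread("pics/w3.png"); e=cv2.Canny(cv2.GaussianBlur(cv2.cvtColor(g,6),(3,3),0),40,100)
for L in cv2.HoughLinesP(e,1,np.pi/360,30,minLineLength=35,maxLineGap=6)[:,0]:
    if 190<L[0]<430 and max(L[1],L[3])<210:
        a,b=[onz("wrist",q,.075,T) for q in(L[:2],L[2:])]; print(L,(np.arctan2(*(b-a)[1::-1])%(np.pi/2)).round(3))
```

```text
0.0265 2.3 [2.62  2.93  2.775] width 0.008215000000000002
0.0265 5.441592653589793 [5.76  5.945 5.852] width 0.004902500000000013
0.028 2.3 [2.61  2.935 2.772] width 0.009100000000000006
0.028 5.441592653589793 [5.715 5.97  5.842] width 0.007139999999999997Traceback (most recent call last):
  File "<stdin>", line 6, in <module>
  File "h.py", line 14, in proj
    i=camera_info(n)
ValueError: time passes only in moves, steps and waits
```

```bash
python3 - <<'E'
import re
s=open('h.py').read()
s=s.replace("def tool","_CI={}\n_ci=camera_info\ndef camera_info(n):\n    if n not in _CI: _CI[n]=_ci(n)\n    return _CI[n]\ndef tool",1)
open('h.py','w').write(s)
E
python3 - <<'E'
from h import *
T=np.load("T3.npy")
g=cv2.imread("pics/w3.png"); e=cv2.Canny(cv2.GaussianBlur(cv2.cvtColor(g,6),(3,3),0),25,70)
for L in cv2.HoughLinesP(e,1,np.pi/360,25,minLineLength=35,maxLineGap=8)[:,0]:
    if 190<L[0]<440 and max(L[1],L[3])<215:
        a,b=[onz("wrist",q,.075,T) for q in(L[:2],L[2:])]; print(L,(np.arctan2(*(b-a)[1::-1])%(np.pi/2)).round(3))
# screws as corners of the house
print([onz("wrist",q,.075,T).round(4) for q in((224,70),(410,136))])
E
```

```text
[384  50 422 132] 1.159
[389  62 451  37] 1.011
[398  72 425 130] 1.163
[305 149 306 113] 0.604
[199  50 240 141] 1.007
[273 116 344  58] 1.3
[375  51 408 150] 1.038
[346 111 365 165] 1.015
[328  91 340  56] 0.306
[250  33 298   2] 1.158
[306 150 307 114] 0.605
[332 137 353 100] 0.134
[315  27 330  77] 0.963
[303 149 305  88] 0.597
[291 128 302  83] 0.377
[342  57 348 105] 0.8
[255 135 288 206] 1.034
[402  83 424 129] 1.172
[204  64 239 141] 1.01
[376  57 390  99] 1.037
[array([ 0.4322, -0.229 ,  0.075 ]), array([ 0.5705, -0.1839,  0.075 ])]
```

```bash
python3 -m pendant '[{"gripper":0,"slide":[0.036,0.0003,0],"rot":[0,0,0]},{"gripper":0,"slide":[0.0356,0.0003,0],"rot":[0,0,0]},{"gripper":0,"slide":[0,0,0],"rot":[0,0,-7.5]},{"gripper":0,"slide":[0,0,0],"rot":[0,0,-7.5]},{"gripper":0,"slide":[0,0,0],"rot":[0,0,-7.5]},{"gripper":0,"slide":[0,0,0],"rot":[0,0,-7.2]},{"gripper":0,"slide":[0,0,0.02],"rot":[0,0,0]},{"gripper":0,"slide":[0,0,0.015],"rot":[0,0,0]}]'
python3 -m pendant '[{"gripper":0,"slide":[0,0,0.01],"rot":[0,0,0]},{"gripper":0,"slide":[0,0,0],"rot":[0,0,0]},{"gripper":0,"slide":[0,0,0],"rot":[0,0,0]},{"gripper":0,"slide":[0,0,0],"rot":[0,0,0]},{"gripper":0,"slide":[0,0,0],"rot":[0,0,0]},{"gripper":0,"slide":[0,0,0],"rot":[0,0,0]},{"gripper":0,"slide":[0,0,0],"rot":[0,0,0]},{"gripper":0,"slide":[0,0,0],"rot":[0,0,0]}]'
python3 - <<'E'
from h import *
s=observe();print(s['wrist_torque'].round(3),s['joint_pos'].round(3))
T=tool();im=camera("wrist");np.save("T4.npy",T)
c=cv2.convertScaleAbs(im[130:290,220:420,::-1],alpha=1.4);cv2.imwrite("pics/w4.png",im[...,::-1])
cv2.imwrite("pics/w4c.png",cv2.resize(c,None,fx=3.7,fy=3.7,interpolation=cv2.INTER_CUBIC))
E
```

```text
time_s: 7.45
ee_pos: [0.4999, -0.2057, 0.1549]
orientation: [3.142, 0.001, 2.732]
contact_force: [-0.0, 0.8, -3.2]
finger_gap: 0.011
gripper_force: 59.2
time_s: 8.25
ee_pos: [0.5, -0.2057, 0.1455]
orientation: [3.141, 0.0, 2.732]
contact_force: [-0.0, 0.5, -3.0]
finger_gap: 0.0108
gripper_force: 59.1
[-0.017 -0.004 -0.024] [-0.495  0.099  1.529  0.     1.513 -1.657]
```

View pics/w4c.png

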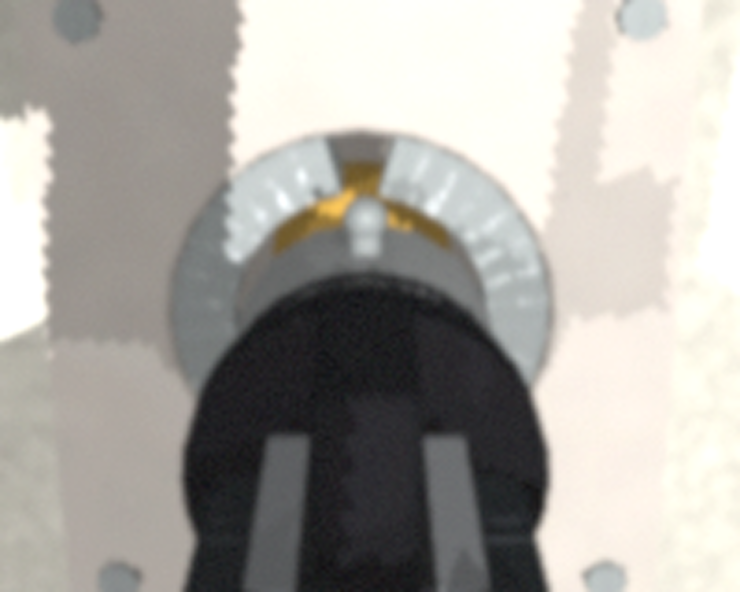

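The front lug at crop (365,220) hovers over its slot, which is centred at crop x≈360. The ring spans 168 to 552, and the screws at (78,17), (641,17), (119,578) and (604,578) give the house centre.

Run:
```python
from h import *
I=np.eye(4);z=.1455-.075
f=lambda x,y,zz:onz("wrist",(220+(x+.5)/3.7-.5,130+(y+.5)/3.7-.5),zz,I)
s=[f(*p,z) for p in((78,17),(641,17),(604,578),(119,578))];s=np.array(s)
print(s.round(4),"centre",s.mean(0).round(4),"yaw off",np.arctan2(*(s[0]-s[3])[1::-1]),np.arctan2(*(s[1]-s[2])[1::-1]))
t=f(360,131,z);print("ring top",t.round(4),"->centre x",t[0]-.0351, "ring y",[f(x,300,z)[1].round(4) for x in(168,552)],"slot y",f(360,138,z)[1],f(360,191,z)[1])
print("lug",f(365,215,.041).round(4),"barrel",f(237,290,.03).round(4),f(487,290,.03).round(4))
```

```text
[[ 0.0533 -0.0483  0.0705]
 [ 0.0534  0.0474  0.0705]
 [-0.0563  0.0477  0.0705]
 [-0.0563 -0.048   0.0705]] centre [-0.0015 -0.0003  0.0705] yaw off -0.00262774866691878 -0.0031444640692680024
ring top [ 0.0336 -0.0004  0.0705] ->centre x -0.0014978010176685819 ring y [np.float64(-0.0355), np.float64(0.0347)] slot y -0.00040671911653850047 -0.0004123901944276401
lug [0.0269 0.0005 0.041 ] barrel [ 0.0186 -0.0184  0.03  ] [0.0186 0.0185 0.03  ]
```

```bash
python3 -m pendant '[{"gripper":0,"slide":[-0.0013,-0.0007,0],"rot":[0,0,0]},{"gripper":0,"slide":[0,0,0.006],"rot":[0,0,0]},{"gripper":0,"slide":[0,0,0.006],"rot":[0,0,0]},{"gripper":0,"slide":[0,0,0.004],"rot":[0,0,0]},{"gripper":0,"slide":[0,0,0.004],"rot":[0,0,0]},{"gripper":0,"slide":[0,0,0],"rot":[0,0,0]},{"gripper":0,"slide":[0,0,0],"rot":[0,0,0]},{"gripper":0,"slide":[0,0,0],"rot":[0,0,0]}]'
python3 -c "
from h import *
s=observe();print(s['wrist_torque'].round(3))"
```

```text
time_s: 9.1
ee_pos: [0.501, -0.207, 0.1256]
orientation: [3.142, 0.001, 2.732]
contact_force: [-0.0, 0.0, -1.9]
finger_gap: 0.0109
gripper_force: 59.1
[ 0.007  0.039 -0.016]
```

```bash
python3 -m pendant '[{"gripper":0,"slide":[0,0,0.003],"rot":[0,0,0]},{"gripper":0,"slide":[0,0,0.003],"rot":[0,0,0]},{"gripper":0,"slide":[0,0,0.002],"rot":[0,0,0]},{"gripper":0,"slide":[0,0,0.002],"rot":[0,0,0]},{"gripper":0,"slide":[0,0,0.001],"rot":[0,0,0]},{"gripper":0,"slide":[0,0,0],"rot":[0,0,0]},{"gripper":0,"slide":[0,0,0],"rot":[0,0,0]},{"gripper":0,"slide":[0,0,0],"rot":[0,0,0]}]'
python3 -c "
from h import *
s=observe();print(s['wrist_torque'].round(3))"
```

```text
time_s: 9.9
ee_pos: [0.5009, -0.2069, 0.1144]
orientation: [3.142, 0.0, 2.732]
contact_force: [-0.4, -0.8, -2.6]
finger_gap: 0.0107
gripper_force: 59.1
[ 0.004  0.047 -0.023]
```

```bash
python3 -m pendant '[{"gripper":0,"slide":[0,0,0.003],"rot":[0,0,0]},{"gripper":0,"slide":[0,0,0.003],"rot":[0,0,0]},{"gripper":0,"slide":[0,0,0.003],"rot":[0,0,0]},{"gripper":0,"slide":[0,0,0.002],"rot":[0,0,0]},{"gripper":0,"slide":[0,0,0.001],"rot":[0,0,0]},{"gripper":0,"slide":[0,0,0],"rot":[0,0,0]},{"gripper":0,"slide":[0,0,0],"rot":[0,0,0]},{"gripper":0,"slide":[0,0,0],"rot":[0,0,0]}]'
python3 -c "
from h import *
s=observe();print(s['wrist_torque'].round(3))"
```

```text
time_s: 10.7
ee_pos: [0.5009, -0.2069, 0.1025]
orientation: [3.142, 0.0, 2.732]
contact_force: [-0.9, -0.0, -2.6]
finger_gap: 0.0106
gripper_force: 59.1
[ 0.026 -0.076 -0.017]
```

```bash
python3 -m pendant '[{"gripper":0,"slide":[0,0,0.002],"rot":[0,0,0]},{"gripper":0,"slide":[0,0,0.001],"rot":[0,0,0]},{"gripper":0,"slide":[0,0,0.001],"rot":[0,0,0]},{"gripper":0,"slide":[0,0,0],"rot":[0,0,0]},{"gripper":0,"slide":[0,0,0],"rot":[0,0,0]},{"gripper":0,"slide":[0,0,0.0003],"rot":[0,0,0]},{"gripper":0,"slide":[0,0,0],"rot":[0,0,0]},{"gripper":0,"slide":[0,0,0],"rot":[0,0,0]}]'
python3 -m pendant '[{"gripper":0,"slide":[0,0,0.0003],"rot":[0,0,0]},{"gripper":0,"slide":[0,0,0],"rot":[0,0,0]},{"gripper":0,"slide":[0,0,0],"rot":[0,0,0]},{"gripper":0,"slide":[0,0,0],"rot":[0,0,0]},{"gripper":0,"slide":[0,0,0],"rot":[0,0,0]},{"gripper":0,"slide":[0,0,0],"rot":[0,0,0]},{"gripper":0,"slide":[0,0,0],"rot":[0,0,0]},{"gripper":0,"slide":[0,0,0],"rot":[0,0,0]}]'
python3 -c "
from h import *
s=observe();print(s['wrist_torque'].round(3))"
```

```text
time_s: 11.5
ee_pos: [0.5009, -0.2068, 0.098]
orientation: [3.141, 0.0, 2.732]
contact_force: [0.1, 0.5, -3.0]
finger_gap: 0.0107
gripper_force: 59.1
time_s: 12.3
ee_pos: [0.5008, -0.2069, 0.0977]
orientation: [3.141, 0.0, 2.732]
contact_force: [0.3, -0.6, -3.5]
finger_gap: 0.011
gripper_force: 59.1
[-0.011  0.01   0.066]
```

```bash
python3 -m pendant '[{"gripper":0,"slide":[0,0,0.0003],"rot":[0,0,0]},{"gripper":0,"slide":[0,0,0],"rot":[0,0,0]},{"gripper":0,"slide":[0,0,0],"rot":[0,0,0]},{"gripper":0,"slide":[0,0,0.0003],"rot":[0,0,0]},{"gripper":0,"slide":[0,0,0],"rot":[0,0,0]},{"gripper":0,"slide":[0,0,0],"rot":[0,0,0]},{"gripper":0,"slide":[0,0,0],"rot":[0,0,0]},{"gripper":0,"slide":[0,0,0],"rot":[0,0,0]}]'
python3 -m pendant '[{"gripper":0,"slide":[0,0,0.0002],"rot":[0,0,0]},{"gripper":0,"slide":[0,0,0],"rot":[0,0,0]},{"gripper":0,"slide":[0,0,0],"rot":[0,0,0]},{"gripper":0,"slide":[0,0,0],"rot":[0,0,0]},{"gripper":0,"slide":[0,0,0],"rot":[0,0,0]},{"gripper":0,"slide":[0,0,0],"rot":[0,0,0]},{"gripper":0,"slide":[0,0,0],"rot":[0,0,0]},{"gripper":0,"slide":[0,0,0],"rot":[0,0,0]}]'
python3 -c "
from h import *
s=observe();print(s['wrist_torque'].round(3))"
```

```text
time_s: 13.1
ee_pos: [0.5009, -0.2069, 0.0972]
orientation: [3.142, 0.0, 2.732]
contact_force: [0.2, -0.9, -1.7]
finger_gap: 0.011
gripper_force: 59.3
time_s: 13.9
ee_pos: [0.5009, -0.2069, 0.0971]
orientation: [3.142, 0.0, 2.732]
contact_force: [-1.2, 0.0, 1.3]
finger_gap: 0.011
gripper_force: 59.7
[ 0.051  0.213 -0.011]
```

```bash
python3 -m pendant '[{"gripper":0,"slide":[0,0,0],"rot":[0,0,3]},{"gripper":0,"slide":[0,0,0],"rot":[0,0,3]},{"gripper":0,"slide":[0,0,0],"rot":[0,0,3]},{"gripper":0,"slide":[0,0,0],"rot":[0,0,3]},{"gripper":0,"slide":[0,0,0],"rot":[0,0,3]},{"gripper":0,"slide":[0,0,0],"rot":[0,0,0]},{"gripper":0,"slide":[0,0,0],"rot":[0,0,0]},{"gripper":0,"slide":[0,0,0],"rot":[0,0,0]}]'
python3 -c "
from h import *
s=observe();print(s['wrist_torque'].round(3))"
```

```text
time_s: 14.7
ee_pos: [0.5012, -0.2069, 0.0971]
orientation: [3.141, 0.001, 2.471]
contact_force: [0.6, -0.1, 1.5]
finger_gap: 0.0113
gripper_force: 59.7
[ 0.095 -0.114 -0.069]
```

```bash
cat > o.py <<'E'
from h import *
s=observe();print("TZ",s['wrist_torque'].round(3),"yaw",2.732-s['orientation'][2])
E
python3 -m pendant '[{"gripper":0,"slide":[0,0,0],"rot":[0,0,1]},{"gripper":0,"slide":[0,0,0],"rot":[0,0,1]},{"gripper":0,"slide":[0,0,0],"rot":[0,0,0]},{"gripper":0,"slide":[0,0,0],"rot":[0,0,0]},{"gripper":0,"slide":[0,0,0],"rot":[0,0,0]},{"gripper":0,"slide":[0,0,0],"rot":[0,0,0]},{"gripper":0,"slide":[0,0,0],"rot":[0,0,0]},{"gripper":0,"slide":[0,0,0],"rot":[0,0,0]}]';python3 o.py
python3 -m pendant '[{"gripper":0,"slide":[0,0,0],"rot":[0,0,1]},{"gripper":0,"slide":[0,0,0],"rot":[0,0,1]},{"gripper":0,"slide":[0,0,0],"rot":[0,0,0]},{"gripper":0,"slide":[0,0,0],"rot":[0,0,0]},{"gripper":0,"slide":[0,0,0],"rot":[0,0,0]},{"gripper":0,"slide":[0,0,0],"rot":[0,0,0]},{"gripper":0,"slide":[0,0,0],"rot":[0,0,0]},{"gripper":0,"slide":[0,0,0],"rot":[0,0,0]}]';python3 o.py
```

```text
time_s: 15.5
ee_pos: [0.501, -0.2069, 0.0971]
orientation: [3.141, 0.0, 2.436]
contact_force: [1.0, -1.4, 2.3]
finger_gap: 0.0106
gripper_force: 59.9
TZ [ 0.085 -0.135 -0.001] yaw 0.29641219795369356
time_s: 16.3
ee_pos: [0.5009, -0.2069, 0.0971]
orientation: [3.142, 0.0, 2.401]
contact_force: [-0.1, 0.7, 4.4]
finger_gap: 0.0111
gripper_force: 60.1
TZ [-0.01  -0.039  0.003] yaw 0.33135451953580963
```

```bash
python3 -m pendant '[{"gripper":0,"slide":[0,0,0],"rot":[0,0,1]},{"gripper":0,"slide":[0,0,0],"rot":[0,0,1]},{"gripper":0,"slide":[0,0,0],"rot":[0,0,0]},{"gripper":0,"slide":[0,0,0],"rot":[0,0,0]},{"gripper":0,"slide":[0,0,0],"rot":[0,0,0]},{"gripper":0,"slide":[0,0,0],"rot":[0,0,0]},{"gripper":0,"slide":[0,0,0],"rot":[0,0,0]},{"gripper":0,"slide":[0,0,0],"rot":[0,0,0]}]';python3 o.py
python3 -m pendant '[{"gripper":0,"slide":[0,0,0],"rot":[0,0,1]},{"gripper":0,"slide":[0,0,0],"rot":[0,0,1]},{"gripper":0,"slide":[0,0,0],"rot":[0,0,0]},{"gripper":0,"slide":[0,0,0],"rot":[0,0,0]},{"gripper":0,"slide":[0,0,0],"rot":[0,0,0]},{"gripper":0,"slide":[0,0,0],"rot":[0,0,0]},{"gripper":0,"slide":[0,0,0],"rot":[0,0,0]},{"gripper":0,"slide":[0,0,0],"rot":[0,0,0]}]';python3 o.py
```

```text
time_s: 17.1
ee_pos: [0.5009, -0.2069, 0.097]
orientation: [3.141, 0.0, 2.366]
contact_force: [0.1, 0.3, 5.3]
finger_gap: 0.0112
gripper_force: 60.2
TZ [ 0.062 -0.044  0.059] yaw 0.3661835472765951
time_s: 17.9
ee_pos: [0.5009, -0.2069, 0.097]
orientation: [3.141, 0.0, 2.331]
contact_force: [0.3, -0.4, 4.8]
finger_gap: 0.011
gripper_force: 60.3
TZ [ 0.024 -0.024  0.067] yaw 0.40112549124247066
```

```bash
python3 -m pendant '[{"gripper":0,"slide":[0,0,-0.0001],"rot":[0,0,1]},{"gripper":0,"slide":[0,0,0],"rot":[0,0,1]},{"gripper":0,"slide":[0,0,0],"rot":[0,0,0]},{"gripper":0,"slide":[0,0,0],"rot":[0,0,0]},{"gripper":0,"slide":[0,0,0],"rot":[0,0,0]},{"gripper":0,"slide":[0,0,0],"rot":[0,0,0]},{"gripper":0,"slide":[0,0,0],"rot":[0,0,0]},{"gripper":0,"slide":[0,0,0],"rot":[0,0,0]}]';python3 o.py
python3 -m pendant '[{"gripper":0,"slide":[0,0,0],"rot":[0,0,1]},{"gripper":0,"slide":[0,0,0],"rot":[0,0,1]},{"gripper":0,"slide":[0,0,0],"rot":[0,0,0]},{"gripper":0,"slide":[0,0,0],"rot":[0,0,0]},{"gripper":0,"slide":[0,0,0],"rot":[0,0,0]},{"gripper":0,"slide":[0,0,0],"rot":[0,0,0]},{"gripper":0,"slide":[0,0,0],"rot":[0,0,0]},{"gripper":0,"slide":[0,0,0],"rot":[0,0,0]}]';python3 o.py
python3 -m pendant '[{"gripper":0,"slide":[0,0,0],"rot":[0,0,1]},{"gripper":0,"slide":[0,0,0],"rot":[0,0,1]},{"gripper":0,"slide":[0,0,0],"rot":[0,0,0]},{"gripper":0,"slide":[0,0,0],"rot":[0,0,0]},{"gripper":0,"slide":[0,0,0],"rot":[0,0,0]},{"gripper":0,"slide":[0,0,0],"rot":[0,0,0]},{"gripper":0,"slide":[0,0,0],"rot":[0,0,0]},{"gripper":0,"slide":[0,0,0],"rot":[0,0,0]}]';python3 o.py
```

```text
time_s: 18.7
ee_pos: [0.5009, -0.2069, 0.097]
orientation: [3.141, 0.0, 2.296]
contact_force: [0.3, 1.2, 5.1]
finger_gap: 0.0109
gripper_force: 60.2
TZ [ 0.023 -0.111 -0.002] yaw 0.43600132414111403
time_s: 19.5
ee_pos: [0.5008, -0.2069, 0.097]
orientation: [3.141, 0.0, 2.26]
contact_force: [-1.0, 0.5, 4.5]
finger_gap: 0.0109
gripper_force: 60.3
TZ [ 0.015 -0.046  0.003] yaw 0.47162346663516175
time_s: 20.3
ee_pos: [0.5008, -0.2069, 0.097]
orientation: [3.142, -0.0, 2.225]
contact_force: [0.8, 0.9, 5.6]
finger_gap: 0.011
gripper_force: 60.3
TZ [ 0.014 -0.066 -0.017] yaw 0.5065446712507509
```

```bash
python3 -m pendant '[{"gripper":0,"slide":[0,0,-0.0002],"rot":[0,0,1]},{"gripper":0,"slide":[0,0,0],"rot":[0,0,1]},{"gripper":0,"slide":[0,0,0],"rot":[0,0,0]},{"gripper":0,"slide":[0,0,0],"rot":[0,0,0]},{"gripper":0,"slide":[0,0,0],"rot":[0,0,0]},{"gripper":0,"slide":[0,0,0],"rot":[0,0,0]},{"gripper":0,"slide":[0,0,0],"rot":[0,0,0]},{"gripper":0,"slide":[0,0,0],"rot":[0,0,0]}]';python3 o.py
python3 -m pendant '[{"gripper":0,"slide":[0,0,0],"rot":[0,0,1]},{"gripper":0,"slide":[0,0,0],"rot":[0,0,1]},{"gripper":0,"slide":[0,0,0],"rot":[0,0,0]},{"gripper":0,"slide":[0,0,0],"rot":[0,0,0]},{"gripper":0,"slide":[0,0,0],"rot":[0,0,0]},{"gripper":0,"slide":[0,0,0],"rot":[0,0,0]},{"gripper":0,"slide":[0,0,0],"rot":[0,0,0]},{"gripper":0,"slide":[0,0,0],"rot":[0,0,0]}]';python3 o.py
python3 -m pendant '[{"gripper":0,"slide":[0,0,0],"rot":[0,0,1]},{"gripper":0,"slide":[0,0,0],"rot":[0,0,1]},{"gripper":0,"slide":[0,0,0],"rot":[0,0,0]},{"gripper":0,"slide":[0,0,0],"rot":[0,0,0]},{"gripper":0,"slide":[0,0,0],"rot":[0,0,0]},{"gripper":0,"slide":[0,0,0],"rot":[0,0,0]},{"gripper":0,"slide":[0,0,0],"rot":[0,0,0]},{"gripper":0,"slide":[0,0,0],"rot":[0,0,0]}]';python3 o.py
```

```text
time_s: 21.1
ee_pos: [0.5007, -0.2068, 0.097]
orientation: [-3.142, -0.0, 2.191]
contact_force: [-0.1, -0.3, 2.7]
finger_gap: 0.0108
gripper_force: 60.2
TZ [ 0.058 -0.025  0.037] yaw 0.5407353019861709
time_s: 21.9
ee_pos: [0.5007, -0.2068, 0.0971]
orientation: [-3.142, -0.0, 2.156]
contact_force: [0.1, -0.1, 3.3]
finger_gap: 0.0109
gripper_force: 60.1
TZ [ 0.077 -0.019 -0.009] yaw 0.5756742990481891
time_s: 22.7
ee_pos: [0.5008, -0.2068, 0.0971]
orientation: [3.142, -0.0, 2.121]
contact_force: [0.0, 1.3, 2.4]
finger_gap: 0.0111
gripper_force: 60.0
TZ [ 0.05  -0.006 -0.028] yaw 0.6105885308192729
```

```bash
python3 -m pendant '[{"gripper":0,"slide":[0,0,-0.0001],"rot":[0,0,1]},{"gripper":0,"slide":[0,0,0],"rot":[0,0,1]},{"gripper":0,"slide":[0,0,0],"rot":[0,0,0]},{"gripper":0,"slide":[0,0,0],"rot":[0,0,0]},{"gripper":0,"slide":[0,0,0],"rot":[0,0,0]},{"gripper":0,"slide":[0,0,0],"rot":[0,0,0]},{"gripper":0,"slide":[0,0,0],"rot":[0,0,0]},{"gripper":0,"slide":[0,0,0],"rot":[0,0,0]}]';python3 o.py
python3 -m pendant '[{"gripper":0,"slide":[0,0,0],"rot":[0,0,1]},{"gripper":0,"slide":[0,0,0],"rot":[0,0,1]},{"gripper":0,"slide":[0,0,0],"rot":[0,0,0]},{"gripper":0,"slide":[0,0,0],"rot":[0,0,0]},{"gripper":0,"slide":[0,0,0],"rot":[0,0,0]},{"gripper":0,"slide":[0,0,0],"rot":[0,0,0]},{"gripper":0,"slide":[0,0,0],"rot":[0,0,0]},{"gripper":0,"slide":[0,0,0],"rot":[0,0,0]}]';python3 o.py
python3 -m pendant '[{"gripper":0,"slide":[0,0,0],"rot":[0,0,1]},{"gripper":0,"slide":[0,0,0],"rot":[0,0,1]},{"gripper":0,"slide":[0,0,0],"rot":[0,0,0]},{"gripper":0,"slide":[0,0,0],"rot":[0,0,0]},{"gripper":0,"slide":[0,0,0],"rot":[0,0,0]},{"gripper":0,"slide":[0,0,0],"rot":[0,0,0]},{"gripper":0,"slide":[0,0,0],"rot":[0,0,0]},{"gripper":0,"slide":[0,0,0],"rot":[0,0,0]}]';python3 o.py
```

```text
time_s: 23.5
ee_pos: [0.5008, -0.2068, 0.0972]
orientation: [-3.142, -0.0, 2.087]
contact_force: [-0.3, -0.3, 0.5]
finger_gap: 0.011
gripper_force: 59.8
TZ [ 0.112 -0.1    0.047] yaw 0.645416669995436
time_s: 24.3
ee_pos: [0.5007, -0.2068, 0.0971]
orientation: [-3.141, -0.0, 2.052]
contact_force: [-0.2, 0.9, 0.1]
finger_gap: 0.0112
gripper_force: 59.7
TZ [ 0.106 -0.053  0.015] yaw 0.6804119680859264
time_s: 25.1
ee_pos: [0.5008, -0.2068, 0.0972]
orientation: [3.142, -0.0, 2.017]
contact_force: [0.1, 0.2, -2.3]
finger_gap: 0.0109
gripper_force: 59.6
TZ [ 0.099 -0.099 -0.058] yaw 0.7152904839380874
```

```bash
python3 -m pendant '[{"gripper":0,"slide":[0,0,0.0001],"rot":[0,0,1]},{"gripper":0,"slide":[0,0,0],"rot":[0,0,1]},{"gripper":0,"slide":[0,0,0],"rot":[0,0,0]},{"gripper":0,"slide":[0,0,0],"rot":[0,0,0]},{"gripper":0,"slide":[0,0,0],"rot":[0,0,0]},{"gripper":0,"slide":[0,0,0],"rot":[0,0,0]},{"gripper":0,"slide":[0,0,0],"rot":[0,0,0]},{"gripper":0,"slide":[0,0,0],"rot":[0,0,0]}]';python3 o.py
python3 -m pendant '[{"gripper":0,"slide":[0,0,0],"rot":[0,0,1]},{"gripper":0,"slide":[0,0,0],"rot":[0,0,1]},{"gripper":0,"slide":[0,0,0],"rot":[0,0,0]},{"gripper":0,"slide":[0,0,0],"rot":[0,0,0]},{"gripper":0,"slide":[0,0,0],"rot":[0,0,0]},{"gripper":0,"slide":[0,0,0],"rot":[0,0,0]},{"gripper":0,"slide":[0,0,0],"rot":[0,0,0]},{"gripper":0,"slide":[0,0,0],"rot":[0,0,0]}]';python3 o.py
```

```text
time_s: 25.9
ee_pos: [0.5008, -0.2069, 0.0972]
orientation: [3.142, -0.0, 1.982]
contact_force: [1.1, 1.1, -0.6]
finger_gap: 0.0111
gripper_force: 59.5
TZ [ 0.093 -0.117 -0.012] yaw 0.7502038966512419
time_s: 26.7
ee_pos: [0.5008, -0.2069, 0.0972]
orientation: [3.142, -0.0, 1.947]
contact_force: [0.5, 1.0, -0.9]
finger_gap: 0.0108
gripper_force: 59.4
TZ [ 0.083 -0.033  0.031] yaw 0.7851234897545838
```

```bash
python3 -m pendant '[{"gripper":0,"slide":[0,0,0.0001],"rot":[0,0,1]},{"gripper":0,"slide":[0,0,0],"rot":[0,0,1]},{"gripper":0,"slide":[0,0,0],"rot":[0,0,0]},{"gripper":0,"slide":[0,0,0],"rot":[0,0,0]},{"gripper":0,"slide":[0,0,0],"rot":[0,0,0]},{"gripper":0,"slide":[0,0,0],"rot":[0,0,0]},{"gripper":0,"slide":[0,0,0],"rot":[0,0,0]},{"gripper":0,"slide":[0,0,0],"rot":[0,0,0]}]';python3 o.py
python3 -m pendant '[{"gripper":0,"slide":[0,0,0],"rot":[0,0,1]},{"gripper":0,"slide":[0,0,0],"rot":[0,0,1]},{"gripper":0,"slide":[0,0,0],"rot":[0,0,0]},{"gripper":0,"slide":[0,0,0],"rot":[0,0,0]},{"gripper":0,"slide":[0,0,0],"rot":[0,0,0]},{"gripper":0,"slide":[0,0,0],"rot":[0,0,0]},{"gripper":0,"slide":[0,0,0],"rot":[0,0,0]},{"gripper":0,"slide":[0,0,0],"rot":[0,0,0]}]';python3 o.py
```

```text
time_s: 27.5
ee_pos: [0.5009, -0.2069, 0.0972]
orientation: [3.141, 0.0, 1.912]
contact_force: [0.9, 0.2, 0.1]
finger_gap: 0.0108
gripper_force: 59.4
TZ [ 0.109 -0.187 -0.022] yaw 0.8200104090275893
time_s: 28.3
ee_pos: [0.5009, -0.2069, 0.0971]
orientation: [3.141, 0.0, 1.877]
contact_force: [1.7, 0.1, 0.1]
finger_gap: 0.0109
gripper_force: 59.4
TZ [ 0.049 -0.274  0.076] yaw 0.8548967969829864
```

```bash
python3 -m pendant '[{"gripper":0,"slide":[0,0,0],"rot":[0,0,1]},{"gripper":0,"slide":[0,0,0],"rot":[0,0,1]},{"gripper":0,"slide":[0,0,0],"rot":[0,0,0]},{"gripper":0,"slide":[0,0,0],"rot":[0,0,0]},{"gripper":0,"slide":[0,0,0],"rot":[0,0,0]},{"gripper":0,"slide":[0,0,0],"rot":[0,0,0]},{"gripper":0,"slide":[0,0,0],"rot":[0,0,0]},{"gripper":0,"slide":[0,0,0],"rot":[0,0,0]}]';python3 o.py
```

```text
time_s: 29.1
ee_pos: [0.5008, -0.2069, 0.0971]
orientation: [3.142, -0.0, 1.842]
contact_force: [1.5, 0.5, -1.7]
finger_gap: 0.0108
gripper_force: 59.4
TZ [ 0.083 -0.336  0.099] yaw 0.8898474817727968
```

```bash
python3 -m pendant '[{"gripper":0,"slide":[0,0,0.0002],"rot":[0,0,1]},{"gripper":0,"slide":[0,0,0],"rot":[0,0,1]},{"gripper":0,"slide":[0,0,0],"rot":[0,0,0]},{"gripper":0,"slide":[0,0,0],"rot":[0,0,0]},{"gripper":0,"slide":[0,0,0],"rot":[0,0,0]},{"gripper":0,"slide":[0,0,0],"rot":[0,0,0]},{"gripper":0,"slide":[0,0,0],"rot":[0,0,0]},{"gripper":0,"slide":[0,0,0],"rot":[0,0,0]}]';python3 o.py
```

```text
time_s: 29.9
ee_pos: [0.5009, -0.2069, 0.097]
orientation: [3.141, 0.0, 1.807]
contact_force: [0.5, -0.0, 1.5]
finger_gap: 0.0109
gripper_force: 59.6
TZ [ 0.112 -0.233  0.094] yaw 0.9246681928179767
```

```bash
python3 -m pendant '[{"gripper":0,"slide":[0,0,0],"rot":[0,0,1]},{"gripper":0,"slide":[0,0,0],"rot":[0,0,0.5]},{"gripper":0,"slide":[0,0,0],"rot":[0,0,0]},{"gripper":0,"slide":[0,0,0],"rot":[0,0,0]},{"gripper":0,"slide":[0,0,0],"rot":[0,0,0]},{"gripper":0,"slide":[0,0,0],"rot":[0,0,0]},{"gripper":0,"slide":[0,0,0],"rot":[0,0,0]},{"gripper":0,"slide":[0,0,0],"rot":[0,0,0]}]';python3 o.py
```

```text
time_s: 30.7
ee_pos: [0.5009, -0.2069, 0.097]
orientation: [3.141, 0.0, 1.781]
contact_force: [1.8, 0.7, 0.6]
finger_gap: 0.011
gripper_force: 59.7
TZ [ 0.052 -0.292  0.185] yaw 0.9509284562210358
```

```bash
python3 -m pendant '[{"gripper":0,"slide":[0,0,0.0001],"rot":[0,0,1]},{"gripper":0,"slide":[0,0,0],"rot":[0,0,0.5]},{"gripper":0,"slide":[0,0,0],"rot":[0,0,0]},{"gripper":0,"slide":[0,0,0],"rot":[0,0,0]},{"gripper":0,"slide":[0,0,0],"rot":[0,0,0]},{"gripper":0,"slide":[0,0,0],"rot":[0,0,0]},{"gripper":0,"slide":[0,0,0],"rot":[0,0,0]},{"gripper":0,"slide":[0,0,0],"rot":[0,0,0]}]';python3 o.py
```

```text
time_s: 31.5
ee_pos: [0.5009, -0.2069, 0.0969]
orientation: [3.141, 0.0, 1.755]
contact_force: [1.8, 0.3, 3.1]
finger_gap: 0.0109
gripper_force: 59.8
TZ [ 0.012 -0.44   0.285] yaw 0.9770511957141008
```

```bash
python3 -m pendant '[{"gripper":0,"slide":[0,0,-0.0001],"rot":[0,0,0.7]},{"gripper":0,"slide":[0,0,0],"rot":[0,0,0]},{"gripper":0,"slide":[0,0,0],"rot":[0,0,0]},{"gripper":0,"slide":[0,0,0],"rot":[0,0,0]},{"gripper":0,"slide":[0,0,0],"rot":[0,0,0]},{"gripper":0,"slide":[0,0,0],"rot":[0,0,0]},{"gripper":0,"slide":[0,0,0],"rot":[0,0,0]},{"gripper":0,"slide":[0,0,0],"rot":[0,0,0]}]';python3 o.py
python3 -m pendant '[{"gripper":0,"slide":[0,0,0],"rot":[0,0,0]},{"gripper":0,"slide":[0,0,0],"rot":[0,0,0]},{"gripper":0,"slide":[0,0,0],"rot":[0,0,0]},{"gripper":0,"slide":[0,0,0],"rot":[0,0,0]},{"gripper":0,"slide":[0,0,0],"rot":[0,0,0]},{"gripper":0,"slide":[0,0,0],"rot":[0,0,0]},{"gripper":0,"slide":[0,0,0],"rot":[0,0,0]},{"gripper":0,"slide":[0,0,0],"rot":[0,0,0]}]';python3 o.py
```

```text
time_s: 32.3
ee_pos: [0.5009, -0.2069, 0.0969]
orientation: [3.141, 0.0, 1.743]
contact_force: [2.7, 0.7, 1.1]
finger_gap: 0.0105
gripper_force: 59.8
TZ [ 0.035 -0.516  0.288] yaw 0.9893158067637464
time_s: 33.1
ee_pos: [0.5008, -0.2069, 0.0969]
orientation: [3.141, -0.0, 1.743]
contact_force: [2.8, 0.2, 1.9]
finger_gap: 0.011
gripper_force: 59.8
TZ [ 0.071 -0.592  0.297] yaw 0.9893634105333162
```

```bash
python3 -m pendant '[{"gripper":0,"slide":[0,0,0],"rot":[0,0,0.9]},{"gripper":0,"slide":[0,0,0],"rot":[0,0,0]},{"gripper":0,"slide":[0,0,0],"rot":[0,0,0]},{"gripper":0,"slide":[0,0,0],"rot":[0,0,0]},{"gripper":0,"slide":[0,0,0],"rot":[0,0,0]},{"gripper":0,"slide":[0,0,0],"rot":[0,0,0]},{"gripper":0,"slide":[0,0,0],"rot":[0,0,0]},{"gripper":0,"slide":[0,0,0],"rot":[0,0,0]}]';python3 o.py
python3 -m pendant '[{"gripper":0,"slide":[0,0,0],"rot":[0,0,0]},{"gripper":0,"slide":[0,0,0],"rot":[0,0,0]},{"gripper":0,"slide":[0,0,0],"rot":[0,0,0]},{"gripper":0,"slide":[0,0,0],"rot":[0,0,0]},{"gripper":0,"slide":[0,0,0],"rot":[0,0,0]},{"gripper":0,"slide":[0,0,0],"rot":[0,0,0]},{"gripper":0,"slide":[0,0,0],"rot":[0,0,0]},{"gripper":0,"slide":[0,0,0],"rot":[0,0,0]}]';python3 o.py
```

```text
time_s: 33.9
ee_pos: [0.5008, -0.2069, 0.0969]
orientation: [3.142, -0.0, 1.727]
contact_force: [2.4, -0.1, 2.4]
finger_gap: 0.0109
gripper_force: 59.8
TZ [ 0.016 -0.576  0.303] yaw 1.0050014794635649
time_s: 34.7
ee_pos: [0.5008, -0.2069, 0.0969]
orientation: [3.141, -0.0, 1.727]
contact_force: [3.2, 0.4, 1.5]
finger_gap: 0.0105
gripper_force: 59.7
TZ [ 0.026 -0.601  0.319] yaw 1.0050260086873113
```

```bash
python3 -m pendant '[{"gripper":0,"slide":[0,0,-0.0001],"rot":[0,0,0.8]},{"gripper":0,"slide":[0,0,0],"rot":[0,0,0]},{"gripper":0,"slide":[0,0,0],"rot":[0,0,0]},{"gripper":0,"slide":[0,0,0],"rot":[0,0,0]},{"gripper":0,"slide":[0,0,0],"rot":[0,0,0]},{"gripper":0,"slide":[0,0,0],"rot":[0,0,0]},{"gripper":0,"slide":[0,0,0],"rot":[0,0,0]},{"gripper":0,"slide":[0,0,0],"rot":[0,0,0]}]';python3 o.py
python3 -m pendant '[{"gripper":0,"slide":[0,0,0],"rot":[0,0,0]},{"gripper":0,"slide":[0,0,0],"rot":[0,0,0]},{"gripper":0,"slide":[0,0,0],"rot":[0,0,0]},{"gripper":0,"slide":[0,0,0],"rot":[0,0,0]},{"gripper":0,"slide":[0,0,0],"rot":[0,0,0]},{"gripper":0,"slide":[0,0,0],"rot":[0,0,0]},{"gripper":0,"slide":[0,0,0],"rot":[0,0,0]},{"gripper":0,"slide":[0,0,0],"rot":[0,0,0]}]';python3 o.py
```

```text
time_s: 35.5
ee_pos: [0.5008, -0.2068, 0.0969]
orientation: [-3.142, -0.0, 1.713]
contact_force: [4.3, -1.6, -0.4]
finger_gap: 0.0113
gripper_force: 59.6
TZ [-0.037 -0.705  0.389] yaw 1.0190100541104068
time_s: 36.3
ee_pos: [0.5008, -0.2068, 0.0969]
orientation: [-3.142, -0.0, 1.713]
contact_force: [3.7, 0.0, -1.0]
finger_gap: 0.0109
gripper_force: 59.5
TZ [-0.1   -0.769  0.349] yaw 1.0189982027206437
```

Snug: about 0.36 N m with almost no vertical force from the hand. Releasing and retreating.

```bash
python3 -m pendant '[{"gripper":0.4,"slide":[0,0,0],"rot":[0,0,0]},{"gripper":0.4,"slide":[0,0,0],"rot":[0,0,0]},{"gripper":0.4,"slide":[0,0,0],"rot":[0,0,0]},{"gripper":0.4,"slide":[0,0,0],"rot":[0,0,0]},{"gripper":0.4,"slide":[0,0,0],"rot":[0,0,0]},{"gripper":0.4,"slide":[0,0,-0.01],"rot":[0,0,0]},{"gripper":0.4,"slide":[0,0,-0.015],"rot":[0,0,0]},{"gripper":0.4,"slide":[0,0,-0.03],"rot":[0,0,0]}]'
python3 -m pendant '[{"gripper":0.4,"slide":[0,0,-0.04],"rot":[0,0,0]},{"gripper":0.4,"slide":[0,0,-0.03],"rot":[0,0,0]},{"gripper":0.4,"slide":[-0.03,0,0],"rot":[0,0,0]},{"gripper":0.4,"slide":[-0.02,0,0],"rot":[0,0,0]},{"gripper":0.4,"slide":[0,0,0],"rot":[0,0,0]},{"gripper":0.4,"slide":[0,0,0],"rot":[0,0,0]},{"gripper":0.4,"slide":[0,0,0],"rot":[0,0,0]},{"gripper":0.4,"slide":[0,0,0],"rot":[0,0,0]}]'
python3 - <<'E'
from h import *
im=camera("wrist");c=cv2.convertScaleAbs(im[...,::-1],alpha=1.4);cv2.imwrite("pics/w5.png",c)
E
```

```text
time_s: 37.1
ee_pos: [0.4996, -0.2062, 0.1514]
orientation: [-3.138, -0.003, 1.713]
contact_force: [0.1, 0.0, 0.2]
finger_gap: 0.0343
gripper_force: 0.0
time_s: 37.9
ee_pos: [0.5077, -0.2556, 0.2215]
orientation: [-3.141, -0.001, 1.714]
contact_force: [-0.0, -0.5, 0.1]
finger_gap: 0.0338
gripper_force: 0.0
```

View pics/w5.png

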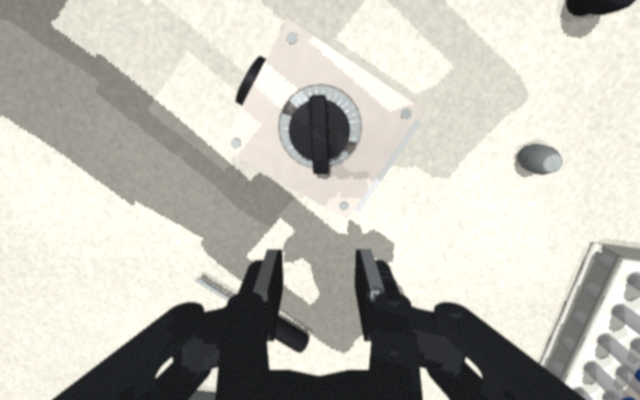

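The insert sits flush in the ring around (320,130). Its bar still points where it was turned to, the gripper is clear, and the bystanders in view look undisturbed.

```bash
python3 -c "
from bench import *
print(hand_in())"
```

```text
the job is handed in; nothing more can be done
None
```

The lamp insert is in the socket, turned clockwise about 1.02 rad to snug at roughly 0.36 N m, then released, and the job was handed in at about 38 s; the last picture shows it seated and the gripper clear, but the judge's result was not shown to me.

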